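# Lift the washer basket and take out the brass bush with tongs

### The job

Throw the parts washer's lift lever over into its yellow-marked notch so that the basket comes up and stays up. Then take the tongs from their stand, close their jaws on the brass bush in the basket and lift it well clear, at least 6 cm above where it stood in the raised basket; the program finishes while still holding the bush up in the tongs. Touch the brass bush only with the tongs, leave the other two bushes in the basket, and do not disturb anything else on the table.

Things in the scene. Friction and masses are not known exactly. Their poses are not given: they have to be found in the camera images.
- lever (a joint): Lift lever of the washer, rad: about 0 at the start (leans to the washer's -x side, basket down), grows as it is thrown to +x; throwing it raises the basket 50 mm. Marked notch at 0.85, between two bumps; end stop 1.15. The first bump takes some 5 N at the knob, then it drops in and the detent keeps it (within about 0.1 rad). Elsewhere friction leaves it about where it is let go.
- lever_knob (a point): Centre of the black barrel knob on the lever's end, 26 mm across and 26 long along the washer's y (flat ends), over a steel bar 10 x 8. In the washer's frame the lever's pivot is at (0, -165, 50) mm and the knob at lever value q is at (120 sin(q - 0.45), -165, 50 + 120 cos(q - 0.45)) mm.
- notch (a point): Where the knob's centre is when the lever sits in its marked notch (fixed to the washer). The notch itself is lower on the lever, on the dark quadrant plate: a yellow stripe between two yellow bumps.
- tank: Parts washer: fixed red open tank, dry, 150 (its x) x 240 (its y) x 70 mm tall, walls 5; origin under its centre on the table, z up. In it a steel basket, inside 117 x 194, rim 20 above its floor; the floor's top is 12 mm above the table when down, 62 with the lever in the notch. Beyond the tank's -y end stand lever and quadrant (plate 120 tall).
- bush_brass_center (a point): Centre (half-way up) of the brass bush, the part wanted: golden upright cylinder, 30 mm across, 28 tall, about 0.1 kg, standing in the basket. The three bushes stand in a row along the washer's y axis, about 65 mm apart, in any order, within 10 mm of the basket's middle line.
- bush_brass: The same brass bush; origin at the centre of its underside.
- bush_steel_center (a point): Centre of the silver-coloured bush, same size; stays in the basket.
- bush_black_center (a point): Centre of the black bush, same size; stays in the basket.
- tongs_grip (a point): Point midway between the two handle grips of the sprung scissor tongs, which stand open, upright in the stand; their y is the closing line of handles and jaws. Grips: flat-faced black rubber blocks, 24 mm along x, 26 tall, centred about 126 above the table, topmost part of the tongs. Over their outsides: 60 open, about 40 with a bush in the jaws, 32 shut.
- tongs_jaws (a point): Point midway between the V-shaped rubber jaws, 116 mm below the grip point; tips reach 10 lower. Pads 18 tall; gap when open about 40 at the V's edges, 48 in its middle; outside of the open jaws 74 along y, 29 along x. Squeezing the grips closes them.
- tongs_arm_a: One arm of the tongs (handle on +y, jaw on -y); origin at the pivot, 50 mm below the grip point. The tongs weigh 0.14 kg.
- tongs_arm_b: The other arm of the tongs; origin at the pivot. Springs push the grips apart with 6 N (open) to about 10 N (on a bush), so held at a set opening of about 55 mm the tongs can be carried with the jaws open.
- tong_stand: Fixed blue pocket, 44 x 88 x 70 mm tall, on a steel foot plate 90 x 120; origin at the centre of its underside. The tongs stand in it with their y along its y and come straight up out of it (raise them 75 or more to clear; the lever's knob stands up to 185 mm high).
- oil_gold: Bystander: golden oil bottle, 55 x 100 x 205 tall; origin at its underside. Leave alone.
- oil_grey: Bystander: grey oil bottle with a red cap, 55 x 100 x 205 tall; origin at its underside. Leave alone.
- carton: Bystander: yellow carton, 110 x 150 x 60 tall; origin at its underside. Leave alone.
- spray: Bystander: round spray can, 58 across, 170 tall; origin at its underside. Leave alone.
- parts_tray: Bystander: open black tray, 90 x 160 x 35 tall; origin at its underside. Leave alone.
- screwdriver: Bystander: screwdriver lying on the table; origin at its underside. Leave alone.
- jar: Bystander: round jar, 64 across, 80 tall; origin at its underside. Leave alone.
Not all that is in view belongs to the job. Of the things that look like the tong_stand, the largest one is meant. What is shaped like the part that bears tongs_grip but blue is not meant.

How it is judged (in metres and radians):
On the way, in this order (a step that is already met when the one before it is completed fails the run):
1. the lever sits in its marked notch and the basket is up, while the tongs are still in their stand (value of joint lever between 0.75 and 0.95 rad and x of bush_steel_center in the frame of tank between -0.06 and 0.06 m and y of bush_steel_center in the frame of tank between -0.1 and 0.1 m and z of bush_steel_center in the frame of tank between 0.06 and 0.095 m and x of bush_black_center in the frame of tank between -0.06 and 0.06 m and y of bush_black_center in the frame of tank between -0.1 and 0.1 m and z of bush_black_center in the frame of tank between 0.06 and 0.095 m and z of tongs_jaws in the frame of tong_stand below 0.03 m), for 0.3 s.
2. both jaws of the tongs have closed on the brass bush (contact force between each of tongs_arm_a, tongs_arm_b and bush_brass above 1 N), for 0.2 s.
At the end, for the whole second after the job is handed in: Brass bush pinched by both tong jaws (over 1 N each), its centre 126 mm or more above the table, nearly still; gripper on both tong arms, not on the bush; tongs and bush clear of the washer; lever within 0.1 rad of its notch (0.85); silver and black bushes still in the raised basket (all of step 2 and z of bush_brass_center in the frame of tank above 0.126 m and contact force between the arm and bush_brass below 0.3 N and contact force between the fingers and tongs_arm_a above 1 N and contact force between the fingers and tongs_arm_b above 1 N and linear speed of bush_brass below 0.05 m/s and value of joint lever between 0.75 and 0.95 rad and x of bush_steel_center in the frame of tank between -0.06 and 0.06 m and y of bush_steel_center in the frame of tank between -0.1 and 0.1 m and z of bush_steel_center in the frame of tank between 0.06 and 0.095 m and x of bush_black_center in the frame of tank between -0.06 and 0.06 m and y of bush_black_center in the frame of tank between -0.1 and 0.1 m and z of bush_black_center in the frame of tank between 0.06 and 0.095 m and contact force between each of tongs_arm_a, tongs_arm_b, bush_brass and tank below 0.2 N); the arm keeps its last pose, push and grip.
It fails at once if the gripper touches the brass bush itself (contact force between the arm and bush_brass above 0.5 N).
It fails at once if a bystander on the table is shoved by more than 30 mm (distance of any of oil_gold, oil_grey, carton, spray, parts_tray, screwdriver, jar from where it was at the start of the episode above 0.03 m).
It also fails if it takes over 56 s, if anything falls off the work surface, if the arm or the gripper's body presses on something with over 40 N, if the wrist force passes 120 N, or if a joint passes its speed limit or range.

### The arm

A 6-joint arm with a two-finger parallel gripper is mounted at the origin on the work surface. World frame = base frame: x ahead of the robot, y to its left, z up, the work surface at z = 0. Lengths are in mm, angles in rad, forces in N, time in s.
With the tool pointing down it reaches from about 300 to 775 mm from the base axis. Payload 14.6 kg.
Tool frame: the origin (TCP) lies between the finger pads; the fingertips stand 25 mm ahead of it and the grasp point (between the pads) lies 6 mm ahead of it; z points along the fingers, y is the line along which they close (so a half turn about z gives the same grasp; the last joint's range is limited). The gripper opens to 94 mm and grips with 3 to 60 N. Pads are 16 mm wide; open, the fingers measure 119 mm over their backs; the gripper's body (75 mm by 177 mm) begins 78 mm behind the grasp point.
Start: joints at [1.142, 0.3, 1.521, -0, 1.321, -0.067], TCP at [194.674, 514.385, 230.446] pointing down, gripper open.
Joint ranges: [-3.03, 3.03], [-0.79, 2.21], [0.23, 2.52], [-1.04, 4.18], [0, 3.07], [-2.55, 2.55]. Speed limits (rad/s): [2.22, 2.22, 2.57, 3.14, 3.14, 3.14].

### API

Orientations are given as [roll, pitch, yaw] about the fixed x, y, z axes, in that order (R = Rz(yaw) Ry(pitch) Rx(roll)).
In Python, from cell import manip gives the robot as it stands. The module is installed in compiled form; this text tells all that it offers.
- The arm moves only by the tool step_arm, never from a script. Its argument "series" is one flat list of numbers, 5 for each row, row after row: the shift along the world's x, y, z in mm, then the turn about the world's z in rad, then the closure, from 0 (fully open) to 1 (shut). In form: [dx, dy, dz, spin, jaw, dx, dy, dz, spin, jaw, ...]. A call has 1 to 20 rows; each row shifts and turns the commanded pose from where the row before left it; what a row does not reach is not made up. A row lasts 1/8 s, in which the tool goes at most 62.5 mm and 10.7 degrees, less where a joint would pass 70% of its speed; a pose out of reach is approached as far as the arm can. A call is refused whole if a number of a shift passes 62.5 or a number of a turn 0.188, either way. A call with a gripper value outside its range is refused whole. The fingers move at their own pace and stop on an object; "squeeze" is the grip in N (left out, the last holds). Time passes only in rows, so rows that do not move let the fingers close. It gives the time, the measured TCP pose, the force, the opening and the grip force at its end, in the units of the state.
- manip.read_state(): the state, without advancing time (a new reading comes with each control period).
- manip.camera(name): name is "scene" or "top" or "wrist"; returns (picture, depth): 480x640x3 uint8, blue, green, red; 480x640 float32, mm along the optical axis (not along the pixel's ray), 0 where there is no reading.
- manip.camera_info(name): a dict with "fovy" (degrees; the focal length in pixels is half the picture's height over the tangent of half this angle, whatever the lens; pixels are square), "cx", "cy" (the principal point, pixels), "k1" (the pictures are not rectified: a ray, as slopes to the right and down, at radius r is drawn at 1 + k1 r^2 times it, then the intrinsics apply), "eye" and "orientation" of the camera in the world. Camera axes: x right, y down, z forward; pixel columns grow to the right and rows downward; lengths in mm; the calibration is good to about 2 mm. A picture is of the moment at which its call begins: read the wrist's pose just before it. camera_info takes no time and is no camera call; for the wrist camera it gives the pose at the moment of the call.
- manip.sign_off(): hands the job in; it is judged then, once.
The state is a dict: "clock": time; "joints": joint angles; "qd": joint speeds; "effort": joint torques, N m; "eef_pos": TCP position; "eef_rot": TCP orientation; "wrist_force": force on the tool from outside, world axes, zero at the start; "moment": the same for the moment, N m; "finger_gap": finger opening in mm; "finger_force": force on a finger pad.
Only numpy, scipy, OpenCV 4.12 (cv2) and the standard library are available. Lean on these libraries where they do the work, as an engineer would, in place of code of your own. Each camera call takes 0.05 s, during which the arm holds its last target. There are 200 camera calls.

## Working session

There is one attempt and no reset: what is moved stays moved. The work goes in short steps, Python scripts to look and compute and a tool call to move; the robot and the scene stay as the last step left them, time stands still between calls to the robot, and variables do not carry over. Pictures are saved under pics/ and viewed, at most 10 in all, crops included, and the job is handed in when it is done.

Besides the shell and the picture viewer there is one more tool, called after "Request:" as name(argument=value, ...), one argument or row to a line, values as JSON. step_arm: Moves the arm, as the interface text tells. Its arguments: {"type":"object","properties":{"series":{"type":"array"},"squeeze":{"type":"number"}},"required":["series"]}

```bash
mkdir -p pics
cat > h.py <<'E'
import numpy as np, cv2
from scipy.spatial.transform import Rotation as R
from cell import manip
def snap(name,fn):
    i=manip.camera_info(name); p,d=manip.camera(name)
    cv2.imwrite(f'pics/{fn}.png',p); np.savez(f'pics/{fn}.npz',d=d,p=p,i=np.array(i,dtype=object))
    return p,d,i
def load(fn):
    z=np.load(f'pics/{fn}.npz',allow_pickle=True); return z['p'],z['d'],z['i'].item()
def rot(i):
    o=np.array(i['orientation'],float)
    return o if o.shape==(3,3) else R.from_euler('xyz',o).as_matrix()
def world(i,uv,depth=None,z=None):
    f=240/np.tan(np.radians(i['fovy'])/2)
    x=(np.atleast_2d(uv).astype(float)-[i['cx'],i['cy']])/f
    s=x.copy()
    for _ in range(20): s=x/(1+i['k1']*(s**2).sum(1,keepdims=True))
    r=np.c_[s,np.ones(len(s))]@rot(i).T
    e=np.array(i['eye'])
    t=np.atleast_1d(depth)[:,None] if depth is not None else ((z-e[2])/r[:,2])[:,None]
    return e+r*t
E
python3 - <<'E'
from h import *
for n in('scene','top'):
    p,d,i=snap(n,n); print(i)
print(manip.read_state())
E
```

```text
{'fovy': 57.63682032332614, 'cx': 322.67934164536473, 'cy': 238.29183230499967, 'k1': -0.1097099769298835, 'eye': array([1207.24693425, -388.70470657,  981.82315045]), 'orientation': array([-2.43019586, -0.01676953,  1.0359814 ])}
{'fovy': 53.73049894623212, 'cx': 321.44223915608535, 'cy': 239.85412225585662, 'k1': -0.04892158628000662, 'eye': array([2.95344083e+02, 1.28673035e-01, 1.66237127e+03]), 'orientation': array([-2.97662044, -0.01277097, -1.57657391])}
{'clock': 0.1, 'joints': array([ 1.14238419e+00,  3.00443912e-01,  1.52149430e+00, -8.60200412e-07,
        1.32067655e+00, -6.65812302e-02]), 'qd': array([ 0.00035114, -0.00177213, -0.00131551, -0.00054287, -0.00012192,
        0.00087494]), 'effort': array([-9.26641633e-05, -5.32648659e+01, -3.53284478e+01,  7.09293131e-02,
        2.35448324e-02, -9.51311904e-05]), 'eef_pos': array([194.6052825 , 514.21295305, 229.93793494]), 'eef_rot': array([-3.14057276e+00, -6.71713979e-05,  2.77976193e+00]), 'wrist_force': array([ 0.53752983, -0.44712012,  0.95218857]), 'moment': array([-0.01814376,  0.02404789, -0.07694215]), 'finger_force': 0.0, 'finger_gap': 93.96472328690874}
```

View pics/top.png

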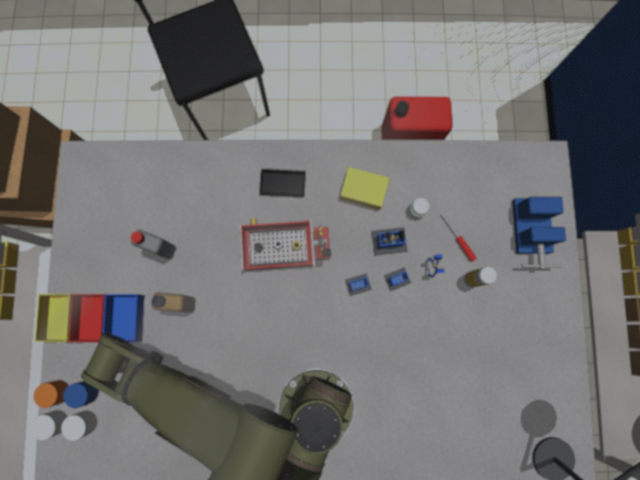

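View pics/scene.png

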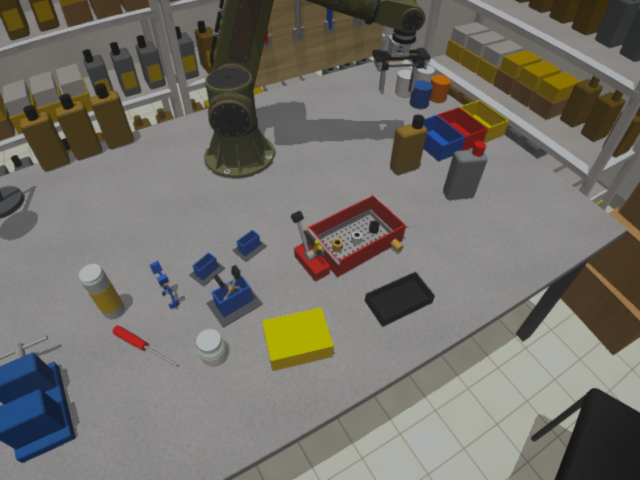

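Top view (up = +x, left = +y): the tank is at (277,245), its lever at (322,240), the large stand with the black-gripped tongs at (390,239), and the brass bush at (297,244), nearest the lever. The scene view agrees: lever knob (297,216), tongs (233,280). I'll enlarge the working area.

Run:
```python
from h import *
p,d,i=load('top')
a=cv2.resize(p[205:285,230:350],None,fx=6.5,fy=6.5,interpolation=cv2.INTER_CUBIC)
cv2.imwrite('pics/c1.png',a[:, :780])
b=cv2.resize(p[205:285,340:460],None,fx=6.5,fy=6.5,interpolation=cv2.INTER_CUBIC)
cv2.imwrite('pics/c2.png',b)
```

```text
(no output)
```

View pics/c1.png

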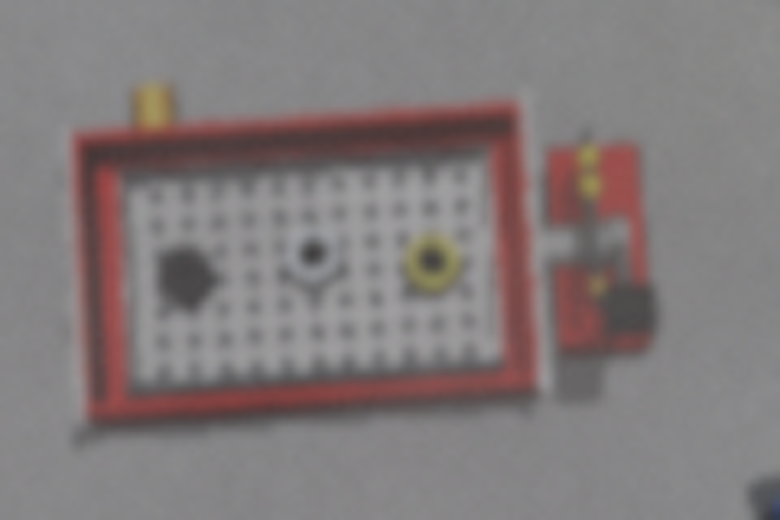

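View pics/c2.png

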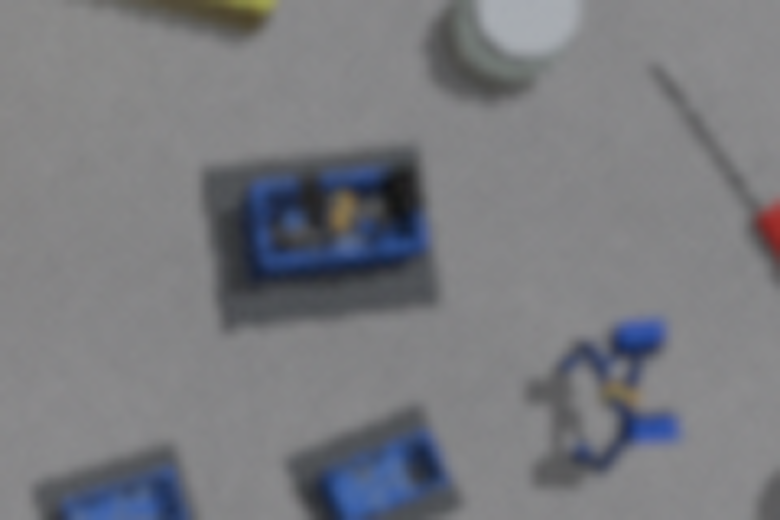

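c1: tank rim corners (75,132), (520,100), (540,393), (88,422); knob (630,307); brass (432,260), steel (313,253), black (188,278). c2: stand foot plate corners (205,168), (418,148), (438,300), (225,326); grips at about (312,192) and (402,187).

Run:
```python
from h import *
p,d,i=load('top')
W=lambda c,x0,z:world(i,(np.array(c)+.5)/6.5-.5+[x0,205],z=z)
r=W([(75,132),(520,100),(540,393),(88,422)],230,70);print('rim',r.round(0)[:,:2],r.mean(0),[np.linalg.norm(r[k]-r[k-1]) for k in range(4)])
y=(r[0]+r[3]-r[1]-r[2]);th=np.arctan2(-y[0],y[1]);x=r[0]+r[1]-r[2]-r[3];print('th',th,np.arctan2(x[1],x[0]))
print('knob',W([(630,307)],230,165)); print('bush',W([(432,260),(313,253),(188,278)],230,40))
f=W([(205,168),(418,148),(438,300),(225,326)],340,4);print('foot',f.mean(0),[np.linalg.norm(f[k]-f[k-1]) for k in range(4)],[np.arctan2(-(a-b)[0],(a-b)[1]) for a,b in((f[0],f[1]),(f[3],f[2]))])
print('grips',W([(312,192),(402,187)],340,139))
c=r.mean(0)[:2]
for q in(0,.85):
    s=np.sin(q-.45)*120; print(c+[np.cos(th)*s+165*np.sin(th), np.sin(th)*s-165*np.cos(th)],50+120*np.cos(q-.45))
```

```text
rim [[613. 253.]
 [630.  19.]
 [474.   8.]
 [460. 243.]] [544.30992963 130.70339814  70.        ] [np.float64(153.60877491355575), np.float64(234.94359246163637), np.float64(155.78209295628582), np.float64(234.8457798613475)]
th 0.0651717694112849 0.06538170734724698
knob [[505.80799292 -36.35451229 165.        ]]
bush [[549.07909736  65.95171034  40.        ]
 [553.09067765 129.37735924  40.        ]
 [539.8614296  195.77915661  40.        ]]
foot [ 567.20261617 -263.22904465    4.        ] [np.float64(87.9461336690776), np.float64(118.34456106416604), np.float64(84.91885035053127), np.float64(117.81863500590242)] [np.float64(0.09165412257321175), np.float64(0.11732012226843286)]
grips [[ 567.13203863 -237.54801757  139.        ]
 [ 569.5434484  -283.20873487  139.        ]]
[502.97060496 -37.345608  ] 158.05365228232122
[601.6866572  -30.90298424] 160.5273192803462
```

Request:
step_arm(
  series=[0,0,40,0,0,0,0,40,0,0,22,-39.4,0,-0.082,0,22,-39.4,0,-0.082,0,22,-39.4,0,-0.082,0,22,-39.4,0,-0.082,0,22,-39.4,0,-0.082,0,22,-39.4,0,-0.082,0,22,-39.4,0,-0.082,0,22,-39.4,0,-0.082,0,22,-39.4,0,-0.082,0,22,-39.4,0,-0.082,0,22,-39.4,0,-0.082,0,22,-39.4,0,-0.082,0,22,-39.4,0,-0.082,0,22,-39.4,0,-0.082,0,0,0,0,0,0],
  squeeze=20,
)

```text
clock: 2.22
eef_pos: [503.2, -39.3, 309.5]
eef_rot: [-3.14, -0.0, 1.628]
wrist_force: [-0.2, 0.2, -0.4]
finger_gap: 94.1
finger_force: 0.0
```

Run:
```python
from h import *
p,d,i=snap('wrist','w1');print(i); s=manip.read_state();print(s['eef_pos'],s['eef_rot'],s['wrist_force'],s['joints'])
```

```text
{'fovy': 67.42930522502853, 'cx': 317.64631603084604, 'cy': 239.09401839316908, 'k1': -0.04571225109971587, 'eye': array([498.53251186,  40.3124574 , 464.18902462]), 'orientation': array([2.86619251e+00, 9.20664592e-04, 5.75695116e-02])}
[502.71119146 -37.98243667 309.75442267] [-3.14018612e+00 -3.46136043e-04  1.63027190e+00] [-0.36971672  0.11090181  0.1309473 ] [-1.48097986e-01  1.46691280e-01  1.52429511e+00  4.90778882e-05
  1.47205394e+00 -2.07578681e-01]
```

View pics/w1.png

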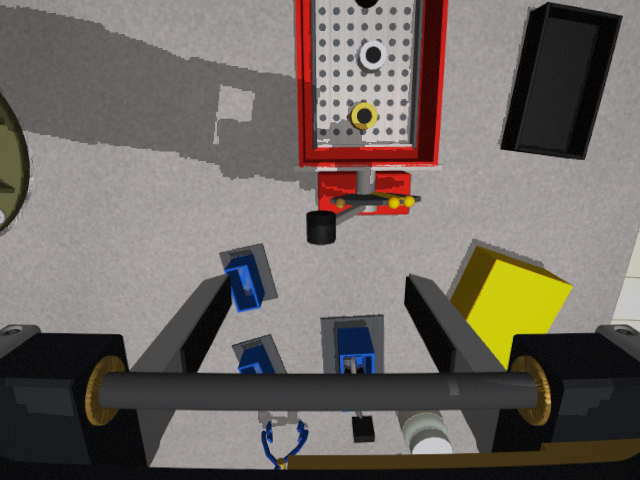

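Wrist view: knob at (321,225), brass bush at (364,116), steel (373,55), tank's -y rim corners (300,166) and (439,166).

Run:
```python
from h import *
p,d,i=load('w1')
print('knob',world(i,[(321,222)],z=168),d[222,321],world(i,[(321,222)],depth=d[222,321]))
print(world(i,[(364,116),(373,55)],z=40)); print(world(i,[(300,166),(439,166)],z=70))
```

```text
knob [[505.04034872 -28.12182837 168.        ]] 299.7863 [[504.95636407 -27.23867329 171.82236535]]
[[548.77070889  67.13361434  40.        ]
 [552.97881078 130.97697789  40.        ]]
[[480.85191334   9.81756516  70.        ]
 [631.18095656  18.89740456  70.        ]]
```

Request:
step_arm(
  series=[1,4,-36,0,0,0,0,-36,0,0,0,0,-36,0,0,0,0,-33,0,0.2,0,0,0,0,0.6,0,0,0,0,0.64,0,0,0,0,0.64,0,0,0,0,0.64,0,0,0,0,0.64],
)

```text
clock: 3.4
eef_pos: [503.8, -33.2, 169.8]
eef_rot: [3.141, 0.0, 1.632]
wrist_force: [0.3, 0.2, 0.6]
finger_gap: 37.5
finger_force: 0.0
```

Request:
step_arm(
  series=[10,0.7,1,0,0.66,10,0.7,1,0,0.66,10,0.7,1,0,0.66,10,0.7,0,0,0.66,10,0.7,0,0,0.66,10,0.7,0,0,0.66,10,0.7,0,0,0.66,8,0.5,-1,0,0.66,6,0.4,-1,0,0.66,5,0.3,0,0,0.66,4,0.3,0,0,0.66,0,0,0,0,0.66],
)

```text
clock: 4.9
eef_pos: [597.2, -26.8, 170.5]
eef_rot: [3.141, 0.0, 1.632]
wrist_force: [0.3, -0.4, -0.5]
finger_gap: 31.9
finger_force: 0.0
```

Run:
```python
from h import *
p,d,i=snap('wrist','w2');s=manip.read_state();print(s['eef_pos'],s['wrist_force'],s['finger_gap'],s['finger_force'])
p,d,i=snap('scene','s2')
cv2.imwrite('pics/s2c.png',cv2.resize(p[150:300,200:420],None,fx=3.6,fy=3.6,interpolation=cv2.INTER_CUBIC))
```

```text
[597.08785357 -26.77550176 170.65436691] [-0.05642381  0.77740876  0.42316227] 31.75592990100831 0.0
```

View pics/w2.png

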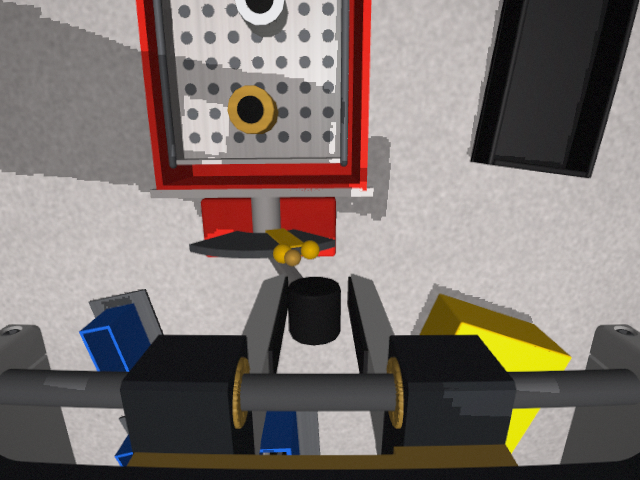

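The knob (315,305) sits between the fingers, and the basket has come up. Next I'll check how far up it is.

Run:
```python
from h import *
p,d,i=load('w2')
for uv in[(250,92),(250,127),(260,14),(230,130),(285,60),(315,285),(315,290),(292,290),(338,290)]:
    print(uv,world(i,[uv],depth=d[uv[1],uv[0]]).round(1))
```

```text
(250, 92) [[548.2  78.1  85.4]]
(250, 127) [[548.8  56.9  86.8]]
(260, 14) [[553.2 123.1  84.4]]
(230, 130) [[529.2  54.5  57.4]]
(285, 60) [[566.9 102.9  58.7]]
(315, 285) [[595.  -16.  163.5]]
(315, 290) [[595.  -15.4 170.9]]
(292, 290) [[584.3 -16.3 170.3]]
(338, 290) [[606.  -15.9 168.2]]
```

Request:
step_arm(
  series=[3,0.2,0,0,0.66,3,0.2,0,0,0.66,0,0,0,0,0.66,0,0,0,0,0.66],
)

```text
clock: 5.5
eef_pos: [602.8, -26.4, 170.5]
eef_rot: [3.141, 0.0, 1.632]
wrist_force: [-0.3, 0.3, -0.2]
finger_gap: 31.9
finger_force: 0.0
```

Run:
```python
from h import *
p,d,i=snap('wrist','w3');s=manip.read_state();print(s['eef_pos'],s['wrist_force'],s['finger_gap'],s['finger_force'])
cs=cv2.connectedComponentsWithStats
for uv in[(235,100),(247,92),(247,130)]: print(uv,world(i,[uv],depth=d[uv[1],uv[0]]).round(1))
v,u=np.mgrid[270:345,270:370]; m=(p[270:345,270:370].max(2)<60)&(d[270:345,270:370]>0)
w=world(i,np.c_[u[m],v[m]],depth=d[v[m],u[m]]); k=(w[:,2]>150)&(w[:,2]<180)
print(np.percentile(w[k],[0,2,50,98,100],axis=0).round(1))
cv2.imwrite('pics/w3c.png',cv2.resize(p[180:350,180:380],None,fx=3.5,fy=3.5))
```

```text
[602.72798738 -26.40976457 170.54657125] [-0.46771271 -1.18254257  0.42742174] 31.806600214408224 0.0
(235, 100) [[545.3  72.8  89.6]]
(247, 92) [[552.5  78.   88.8]]
(247, 130) [[553.   55.3  89.7]]
[[584.4 -41.1 150.1]
 [585.8 -39.  153. ]
 [601.  -23.  171.8]
 [618.7 -14.7 176.5]
 [619.5 -14.1 180. ]]
```

View pics/w3c.png

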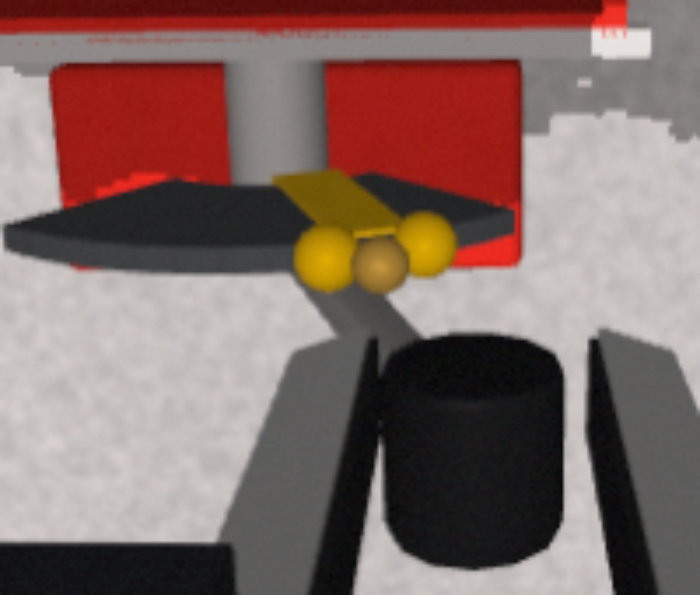

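The pin sits in the notch between the two yellow bumps, and the bush top is at about 90 mm, so step 1 is met. Next I'll release the lever, rise and go above the tongs.

Request:
step_arm(
  series=[0,0,0,0,0.45,0,0,0,0,0.4,0,0,35,0,0.3,0,0,35,0,0.1,0,0,35,0,0,0,0,35,0,0,-3,-20,0,-0.128,0,-3,-20,0,-0.128,0,-3,-20,0,-0.128,0,-3,-20,0,-0.128,0,-3,-20,0,-0.128,0,-3,-20,0,-0.128,0,-3,-20,0,-0.128,0,-3,-20,0,-0.128,0,-3,-20,0,-0.128,0,-3,-20,0,-0.128,0,-3,-20,0,-0.128,0,-2,-15,0,-0.122,0,0,0,0,0,0],
)

```text
clock: 7.92
eef_pos: [567.4, -262.1, 310.3]
eef_rot: [-3.141, 0.0, 0.101]
wrist_force: [0.3, 0.2, 0.1]
finger_gap: 94.1
finger_force: 0.0
```

Run:
```python
from h import *
p,d,i=snap('wrist','w4');s=manip.read_state();print(s['eef_pos'],s['eef_rot'],s['wrist_force'],s['joints'])
```

```text
[ 567.63034562 -261.3963759   310.33394756] [-3.14139525e+00  8.99662333e-05  1.03926951e-01] [ 0.43873947  0.32440176 -0.79311038] [-4.90200183e-01  4.31423861e-01  1.16098689e+00  1.13239245e-04
  1.54936696e+00  9.76666765e-01]
```

View pics/w4.png

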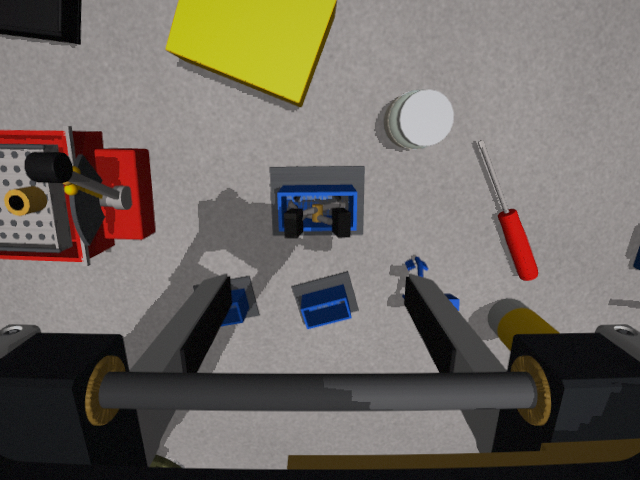

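Grips at (293,222) and (341,222), square with the image, so the yaw is right.

Run:
```python
from h import *
p,d,i=load('w4')
v,u=np.mgrid[190:260,265:370]; w=world(i,np.c_[u.ravel(),v.ravel()],depth=d[190:260,265:370].ravel())
k=(w[:,2]>130)&(w[:,2]<160); w=w[k]; s=w[:,1]>np.median([w[:,1].min(),w[:,1].max()])
for g in(w[s],w[~s]): print(len(g),np.percentile(g,[2,50,98],axis=0).round(1)); 
a,b=[ (np.percentile(g,2,axis=0)+np.percentile(g,98,axis=0))/2 for g in(w[s],w[~s])]; print((a+b)/2,np.arctan2(-(a-b)[0],(a-b)[1]))
```

```text
376 [[ 552.3 -243.4  130.8]
 [ 564.4 -236.6  136.1]
 [ 576.1 -229.8  138.2]]
376 [[ 558.2 -292.   130.9]
 [ 570.6 -285.1  136.1]
 [ 581.6 -278.5  138.3]]
[ 567.04192587 -260.93984714  134.5341404 ] 0.11594759732603202
```

Request:
step_arm(
  series=[0,0,-45,0.012,0,0,0,-45,0,0,0,0,-45,0,0,0,0,-30,0,0,0,0,-13,0,0,0,0,0,0,0.3,0,0,0,0,0.42,0,0,0,0,0.42,0,0,0,0,0.42,0,0,0,0,0.42],
  squeeze=30,
)

```text
clock: 9.22
eef_pos: [569.0, -262.2, 135.6]
eef_rot: [3.138, -0.005, 0.114]
wrist_force: [-0.8, -0.4, 17.7]
finger_gap: 55.4
finger_force: 19.3
```

Request:
step_arm(
  series=[0,0,3,0,0.42,0,0,3,0,0.42,0,0,0,0,0.42,0,0,0,0,0.42],
)

```text
clock: 9.72
eef_pos: [567.5, -261.3, 138.1]
eef_rot: [-3.141, 0.0, 0.114]
wrist_force: [0.1, 0.1, -0.9]
finger_gap: 54.5
finger_force: 5.4
```

Run:
```python
from h import *
p,d,i=snap('wrist','w5');s=manip.read_state();print(s['eef_pos'],s['eef_rot'],s['wrist_force'],s['moment'],s['finger_gap'],s['finger_force'])
```

```text
[ 567.5581296  -261.34826815  138.1326702 ] [-3.14127872e+00  4.72618788e-04  1.13825843e-01] [-0.52390427  0.71317164 -1.29358588] [ 0.01255746  0.14661853 -0.01580449] 54.516314447242486 5.3615342220291495
```

View pics/w5.png

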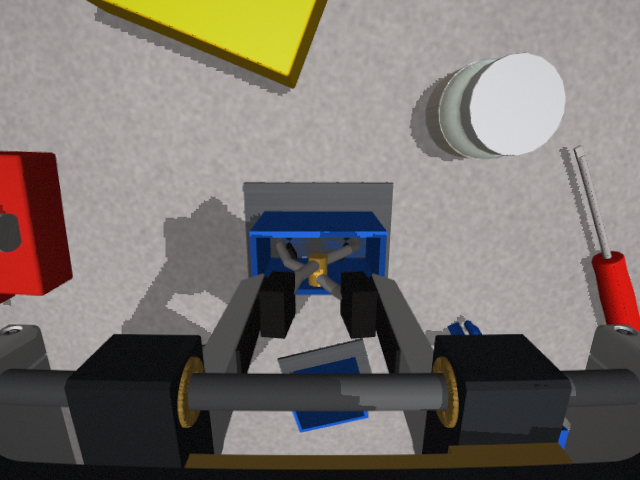

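The tongs are held properly: gap 54.5 mm, spring force 5.4 N, and 1.3 N of weight on the wrist. Lifting.

Request:
step_arm(
  series=[0,0,15,0,0.42,0,0,30,0,0.42,0,0,35,0,0.42,0,0,35,0,0.42,0,0,35,0,0.42,0,0,35,0,0.42,0,0,15,0,0.42,0,0,0,0,0.42],
)

```text
clock: 10.78
eef_pos: [567.7, -261.4, 339.0]
eef_rot: [3.141, -0.001, 0.114]
wrist_force: [0.2, 0.2, -1.6]
finger_gap: 54.5
finger_force: 5.4
```

Request:
step_arm(
  series=[-1,10,0,0.06,0.42,-1,20,0,0.12,0.42,-1,22,0,0.12,0.42,-2,22,0,0.12,0.42,-2,22,0,0.12,0.42,-2,22,0,0.12,0.42,-2,22,0,0.12,0.42,-2,22,0,0.12,0.42,-2,22,0,0.12,0.42,-1,22,0,0.12,0.42,-1,22,0,0.12,0.42,-1,22,0,0.12,0.42,0,20,0,0.12,0.42,0,10,0,0.022,0.42,0,0,0,0,0.42,0,0,0,0,0.42],
)

```text
clock: 12.78
eef_pos: [549.7, 18.0, 338.1]
eef_rot: [-3.141, 0.0, 1.634]
wrist_force: [-0.1, -0.3, -2.1]
finger_gap: 54.5
finger_force: 5.4
```

Run:
```python
from h import *
p,d,i=snap('wrist','w6');s=manip.read_state();print(s['eef_pos'],s['eef_rot'],s['wrist_force'],s['moment'],s['finger_gap'],s['finger_force'])
```

```text
[549.66601419  17.97284262 338.20759521] [-3.14123098e+00  5.47016958e-05  1.63386862e+00] [-0.23804774 -0.50217625 -1.43858511] [-0.03244806  0.00724219  0.01014226] 54.50894155733126 5.362150986911729
```

View pics/w6.png

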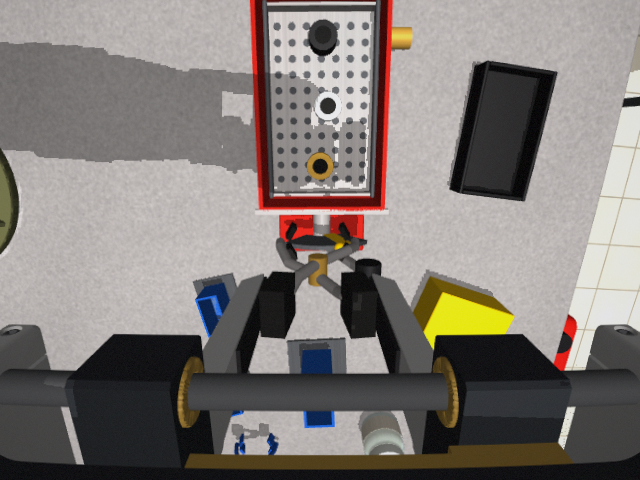

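The brass bush is at (320,165), with the tongs open ahead of it. The grip blocks are at (277,290) and (358,290).

Run:
```python
from h import *
p,d,i=load('w6')
hsv=cv2.cvtColor(p,cv2.COLOR_BGR2HSV); m=cv2.inRange(hsv[130:200,290:350],(12,90,90),(35,255,255))
n,l,s,c=cv2.connectedComponentsWithStats(m); k=1+s[1:,4].argmax(); print(s[k]+[290,130,0,0,0])
def pts(v0,v1,u0,u1):
    v,u=np.mgrid[v0:v1,u0:u1]; dd=d[v0:v1,u0:u1].ravel(); return world(i,np.c_[u.ravel(),v.ravel()],depth=dd)[dd>0],p[v0:v1,u0:u1].reshape(-1,3)[dd>0]
w,_=pts(145,188,298,345); q=w[(w[:,2]>85)&(w[:,2]<96)]; lo,hi=np.percentile(q,[2,98],axis=0); print('brass',(lo+hi)/2,hi-lo,np.median(q[:,2]))
w,_=pts(270,338,258,380); 
for x0,x1 in((500,549),(549,600)):
    q=w[(w[:,2]>315)&(w[:,2]<365)&(w[:,0]>x0)&(w[:,0]<x1)&(abs(w[:,0]-549.7)<26.5)]; print('grip',len(q),np.percentile(q,[2,50,90,98],axis=0).round(1))
    h=np.histogram(q[:,2],bins=np.arange(315,366,3)); print(h[0])
w,_=pts(215,290,265,370); q=w[(w[:,2]>205)&(w[:,2]<300)&(abs(w[:,1]-18)<30)]
for z in range(205,300,10):
    r=q[(q[:,2]>=z)&(q[:,2]<z+10)]
    if len(r): print(z,len(r),r.min(0).round(0),r.max(0).round(0))
m=cv2.inRange(hsv[245:290,295:340],(10,80,60),(28,255,255)); v,u=np.nonzero(m); g=world(i,np.c_[u+295,v+245],depth=d[v+245,u+295]); print('pivot',np.percentile(g,[5,50,95],axis=0).round(1))
```

```text
[307 152  27  28 404]
brass [548.59672024  67.43657647  89.32637438] [26.26009854 26.35985725  3.56024027] 89.31196589865357
grip 1948 [[523.5   5.5 316.9]
 [530.4  20.4 339.9]
 [535.7  28.4 341.5]
 [537.   28.9 342.1]]
[  80  109   99  101  110  123  113  127 1041   45    0    0    0    0
    0    0]
grip 2062 [[561.6   7.9 316.6]
 [568.2  23.2 339.7]
 [574.4  30.9 341.4]
 [575.9  31.3 342. ]]
[  83  108  104  112  107  132  126  140 1100   46    3    1    0    0
    0    0]
205 99 [521.   4. 206.] [575.  33. 215.]
215 329 [516.   4. 215.] [582.  33. 225.]
225 111 [517.   5. 225.] [581.  32. 235.]
235 101 [519.  13. 235.] [580.  25. 245.]
245 111 [522.  11. 245.] [575.  27. 255.]
255 230 [526.   9. 255.] [572.  27. 265.]
265 172 [534.  11. 265.] [565.  27. 275.]
275 283 [543.   8. 275.] [557.  27. 285.]
285 336 [540.   9. 285.] [559.  27. 295.]
295 109 [538.  12. 295.] [561.  25. 300.]
pivot [[544.5 -13.3 122.8]
 [549.8  20.4 284.2]
 [570.3  26.7 286.3]]
```

Request:
step_arm(
  series=[-1,14,0,0,0.42,0,20,0,0,0.42,0,15,0,0,0.42,0,0,0,0,0.42,0,0,-25,0,0.42,0,0,-30,0,0.42,0,0,-25,0,0.42,0,0,-15,0,0.42,0,0,0,0,0.42],
)

```text
clock: 13.95
eef_pos: [548.5, 67.5, 243.0]
eef_rot: [-3.14, 0.0, 1.636]
wrist_force: [0.2, -0.4, -1.9]
finger_gap: 54.7
finger_force: 5.4
```

Run:
```python
from h import *
p,d,i=snap('wrist','w7');s=manip.read_state();print(s['eef_pos'],s['wrist_force'],s['finger_gap'])
v,u=np.mgrid[0:480,200:440]; dd=d[:,200:440].ravel(); w=world(i,np.c_[u.ravel(),v.ravel()],depth=dd)[dd>0]
f=lambda q:(np.percentile(q,[2,50,98],axis=0).round(1).tolist(),len(q))
n=(abs(w[:,0]-549)<24)&(abs(w[:,1]-67)<24); print('bush',f(w[n&(w[:,2]>84)&(w[:,2]<94)]))
n=(abs(w[:,0]-549)<42)&(abs(w[:,1]-67)<25)
for z in(100,110,120): print(z,f(w[n&(w[:,2]>z)&(w[:,2]<z+10)]))
```

```text
[548.856729    67.52522194 243.93709543] [-0.30294802 -0.14184005 -1.04750263] 54.79935731332352
bush ([[535.3, 54.5, 86.0], [548.5, 68.2, 89.3], [561.6, 81.3, 90.9]], 868)Traceback (most recent call last):
  File "<stdin>", line 7, in <module>
  File "<stdin>", line 4, in <lambda>
    return _quantile_unchecked(
        a, q, axis, out, overwrite_input, method, keepdims, weights)
    return _ureduce(a,
                    func=_quantile_ureduce_func,
    ...<5 lines>...
                    overwrite_input=overwrite_input,
                    method=method)
    r = func(a, **kwargs)
    result = _quantile(arr,
                       quantiles=q,
    ...<2 lines>...
                       out=out,
                       weights=wgt)
    slices_having_nans = np.isnan(arr[-1, ...])
                                  ~~~^^^^^^^^^
IndexError: index -1 is out of bounds for axis 0 with size 0
```

The tongs are centred over the brass bush. Next: descend and look at the force before closing.

Request:
step_arm(
  series=[0,0,-15,0,0.42,0,0,-14,0,0.42,0,0,-10,0,0.42,0,0,0,0,0.42,0,0,0,0,0.42],
)

```text
clock: 14.62
eef_pos: [548.9, 67.6, 204.8]
eef_rot: [3.141, 0.0, 1.636]
wrist_force: [-1.2, -0.1, -1.5]
finger_gap: 54.5
finger_force: 5.4
```

Request:
step_arm(
  series=[0,0,0,0,0.48,0,0,0,0,0.54,0,0,0,0,0.6,0,0,0,0,0.68,0,0,0,0,0.75,0,0,0,0,0.75,0,0,0,0,0.75,0,0,0,0,0.75],
  squeeze=30,
)

```text
clock: 15.62
eef_pos: [548.8, 67.6, 204.7]
eef_rot: [3.141, -0.0, 1.636]
wrist_force: [0.5, 0.2, 3.3]
finger_gap: 41.0
finger_force: 30.0
```

Gap is 41 mm at the full 30 N, so the jaws are on the bush. Lifting slowly by 90 mm.

Request:
step_arm(
  series=[0,0,3,0,0.75,0,0,6,0,0.75,0,0,10,0,0.75,0,0,15,0,0.75,0,0,15,0,0.75,0,0,15,0,0.75,0,0,12,0,0.75,0,0,9,0,0.75,0,0,5,0,0.75,0,0,0,0,0.75,0,0,0,0,0.75,0,0,0,0,0.75],
)

```text
clock: 17.12
eef_pos: [548.6, 67.6, 294.1]
eef_rot: [-3.141, 0.0, 1.636]
wrist_force: [-0.2, -0.1, -1.7]
finger_gap: 41.0
finger_force: 30.0
```

Run:
```python
from h import *
p,d,i=snap('wrist','w8');s=manip.read_state();print(s['eef_pos'],s['wrist_force'],s['finger_gap'],s['finger_force'])
v,u=np.mgrid[0:480,0:640]; dd=d.ravel(); w=world(i,np.c_[u.ravel(),v.ravel()],depth=dd)[dd>0]
n=(np.hypot(w[:,0]-548.7,w[:,1]-67.7)<14)&(w[:,2]<250)
print('under tongs z hist',np.histogram(w[n,2],bins=np.arange(50,260,10)))
for c in((553,131),(540,196)):
    n=(np.hypot(w[:,0]-c[0],w[:,1]-c[1])<20)&(w[:,2]>80)&(w[:,2]<100); print(n.sum(),w[n].mean(0) if n.any() else '')
n=(abs(w[:,1]+31)<16)&(w[:,2]>150)&(w[:,2]<185)&(w[:,0]>570)&(w[:,0]<640);print('knob',np.percentile(w[n],[2,50,98],axis=0) if n.any() else n.sum())
```

```text
[548.6030931   67.58130632 294.11110956] [ 0.05349846 -0.22287279 -2.97263423] 40.54491363082402 29.998993277549744
under tongs z hist (array([  0, 388,   0,   0,   0,   0,   0,   0,   0,   0,   4,   4, 756,
        22,   0,   0,  63, 136, 337, 190]), array([ 50,  60,  70,  80,  90, 100, 110, 120, 130, 140, 150, 160, 170,
       180, 190, 200, 210, 220, 230, 240, 250]))
735 [552.59677039 131.44142429  90.33626137]
877 [542.93353919 199.53995432  90.10670884]
knob [[590.75763562 -40.94508936 162.02103384]
 [593.75541923 -31.51600661 169.39574226]
 [599.0869378  -18.37104621 173.30752399]]
```

The brass bush top is at about 178 mm (centre about 164). The other two bushes are still at 90 in the raised basket. Handing in.

```bash
python3 -c "
from cell import manip
print(manip.sign_off())"
```

```text
the job is handed in; nothing more can be done
None
```

I handed the job in with the lever in its notch, the basket up, and the brass bush held in the tongs with its centre about 164 mm above the table; the other two bushes are still in the basket, but the hand-in call returned no verdict.

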